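# Hang the empty picking caddy on its rack

### The job

Hang the empty blue picking caddy by its handle on the two-pronged hook rack, so that its grip bar rests across both prongs behind their upturned tips and the caddy hangs free and level. Leave the filled red caddy and the white bottle standing where they are.

Things in the scene. Friction and masses are not known exactly. Their poses are not given: they have to be found in the camera images.
- blue_caddy_grip (a point): Centre of the grip bar (14 x 14 mm, along y, 134 mm free, top at 147) of the blue caddy: an empty open blue tub, 100 along x, 150 along y, 50 high, about 0.18 kg, with an upright strap at each end (y = +-71) carrying the level grey bar over it. This point is 140 mm above the tub's underside. z up; both ends alike. Sizes in mm.
- rack_seat (a point): Seat of the fixed steel rack: point mid-way between its two level prongs (8 mm thick, along x, at y = +-38), at their upper faces, 169 mm above the desk. A hung bar lies along y, its centre 7 mm above this. Prongs turn up at x = -36 to -46 (yellow tips, top z = +20); posts at x = +90, 2 mm higher than the prongs. Open between the prongs (68 mm) down to a base plate 8 mm thick. x: tips to posts.
- red_caddy_grip (a point): Centre of the grip bar of a red caddy of the same make and sizes as the blue one, loaded with two small white jars (75 mm high). A bystander that stands on the desk, top at 147 mm. The two caddies may be in either place.
- bottle_mid (a point): Centre of a white bottle with a green cap, 66 mm across and 190 mm tall, standing on the desk beyond the caddies (this point is 95 mm up). A bystander; z up.
Mind the look-alikes: they are no part of the job. There is more than one size of the part that bears blue_caddy_grip; the job needs the largest. Of the things shaped like the part that bears rack_seat, the dark steel one is meant.

How it is judged:
On the way:
1. the blue caddy is lifted clear of the desk (height (world z) of blue_caddy_grip above 0.18 m), for 0.1 s.
At the end, for the whole second after the job is handed in: The blue caddy hangs still on the rack: bar centre 7 +-10 mm above the seat, x -40 to +45 mm and y +-30 mm from it, bar within 20 degrees of square to the prongs, caddy upright within 11 degrees and borne by the rack; red caddy and bottle within 30 mm of where they stood (z of blue_caddy_grip in the frame of rack_seat between -0.003 and 0.017 m and x of blue_caddy_grip in the frame of rack_seat between -0.04 and 0.045 m and y of blue_caddy_grip in the frame of rack_seat between -0.03 and 0.03 m and angle between the y axis of blue_caddy_grip and the y axis of rack_seat, either way round below 0.35 rad and angle between blue_caddy_grip's own z axis and vertical below 0.2 rad and contact force between blue_caddy and rack above 0.5 N and linear speed of blue_caddy below 0.05 m/s and distance of each of red_caddy_grip, bottle_mid from where it was at the start of the episode below 0.03 m); the robot touches nothing.
It fails at once if the red caddy is moved by more than 30 mm (distance of red_caddy_grip from where it was at the start of the episode above 0.03 m).
It fails at once if the bottle is moved by more than 30 mm (distance of bottle_mid from where it was at the start of the episode above 0.03 m).
It also fails if it takes over 45 s, if anything falls off the work surface, if the arm or the gripper's body presses on something with over 40 N, if the wrist force passes 120 N, or if a joint passes its speed limit or range.

### The arm

A 7-joint arm with a two-finger parallel gripper is mounted at the origin on the work surface. World frame = base frame: x ahead of the robot, y to its left, z up, the work surface at z = 0. Lengths are in m, angles in rad, forces in N, time in s.
With the tool pointing down it reaches from about 0.4 to 0.85 m from the base axis. Payload 10.4 kg.
Tool frame: the origin (TCP) lies at the centre of the arm's flange, where the gripper is bolted on; the fingertips stand 173 mm ahead of it and the grasp point (between the pads) lies 155 mm ahead of it; z points along the fingers, y is the line along which they close (so a half turn about z gives the same grasp; the last joint's range is limited). The gripper opens to 85 mm and grips with 20 to 120 N. Pads are 22 mm wide; open, the fingers measure 114 mm over their backs; the gripper's body (76 mm by 85 mm) begins 54 mm behind the grasp point. The pads swing forward as they close: fully open they stand 13 mm farther back than shut.
Start: joints at [-1.348, 0.332, -0.065, 1.46, 0.022, 1.35, -0.088], TCP at [0.152, 0.606, 0.405] pointing down, gripper open.
Joint ranges: [-2.6, 2.6], [-0.5, 2.12], [-1.47, 1.34], [0.16, 2.42], [-1.27, 4.41], [0.06, 2.06], [-2.6, 2.6]. Speed limits (rad/s): [2.22, 2.22, 2.79, 2.79, 3.14, 3.14, 3.14].

### API

Orientations are given as a unit quaternion [x, y, z, w].
In Python, from workcell import manip, viewer, finder gives the robot as it stands.
- The arm moves only by the tool arm_command, never from a script. Its argument "plan" is a list of rows, each an object with "dp": the shift along the tool's x, y, z in mm, a list of three; "spin": the turn about the tool's z in rad. A call has 1 to 5 rows; each row shifts and turns the commanded pose from where the row before left it, along the tool's axes as they then stand; what a row does not reach is not made up. A row lasts 1/10 s, in which the tool goes at most 50 mm and 8.59 degrees, less where a joint would pass 70% of its speed; a pose out of reach is approached as far as the arm can. A call is refused whole if a number of a shift passes 50 or a number of a turn 0.15, either way. A call with a gripper value outside its range is refused whole. "grip" is the closure, from -1 (fully open) to 1 (shut), set as the call begins (left out, the last holds). The fingers move at their own pace and stop on an object; "newtons" is the grip in N (left out, the last holds). Time passes only in rows, so rows that do not move let the fingers close. It gives the time, the measured TCP pose, the force, the opening and the grip force at its end, in the units of the state.
- manip.get_obs(): the state, without advancing time (a new reading comes with each control period).
- viewer.camera(name): name is "side" or "top"; returns the picture (400x640x3 uint8, blue, green, red); there is no depth.
- viewer.camera_params(name): a dict with "vertical_fov" (degrees; the focal length in pixels is half the picture's height over the tangent of half this angle, whatever the lens; pixels are square), "cx", "cy" (the principal point, pixels), "R" (3x3) and "t" (3): a world point X has camera coordinates R X + t. Camera axes: x right, y down, z forward; pixel columns grow to the right and rows downward; lengths in m; the calibration is good to about 2 mm. A picture is of the moment at which its call begins. camera_params takes no time and is no camera call.
- manip.hand_in(): hands the job in; it is judged then, once.
Trained networks look in the newest picture that a camera, given by its name, has taken for a name from the list of things; names that differ only in an ending like _2 or _b are one class to them, and where a whole thing is asked for, a point or a joint stands for the part that bears it (a point fixed in the world has none). Each returns a list of dicts, best first, with "score" (0 to 1); they miss things now and then, are a little off and sometimes report something else, mostly with a low value. They report only what shows in the picture. A call takes as long as a camera call. They do not tell look-alikes from the thing itself.
- finder.find_in(camera, thing): "position" ([x, y, z] in m, in world coordinates, good to about 4 mm: the middle of the surface that is visible of it).
The state is a dict: "clock": time; "joint_pos": joint angles; "joint_velocities": joint speeds; "tau": joint torques, N m; "position": TCP position; "ee_rot": TCP orientation; "ft_force": force on the tool from outside, world axes, zero at the start; "torque": the same for the moment, N m; "grip_width": opening from 0.0 (shut) to 1.0 (fully open); "grasp_force": force on a finger pad.
Only numpy, scipy, OpenCV 4.12 (cv2) and the standard library are available. Lean on these libraries where they do the work, as an engineer would, in place of code of your own. Each camera call takes 0.05 s, during which the arm holds its last target. There are 200 camera calls.

## Working session

There is one attempt and no reset: what is moved stays moved. The work goes in short steps, Python scripts to look and compute and a tool call to move; the robot and the scene stay as the last step left them, time stands still between calls to the robot, and variables do not carry over. Pictures are saved under pics/ and viewed, at most 10 in all, crops included, and the job is handed in when it is done.

Besides the shell and the picture viewer there is one more tool, called as name([rows], argument=value, ...), one row to a line, values as JSON. arm_command: Moves the arm, as the interface text tells. Its arguments: {"type":"object","properties":{"plan":{"type":"array","items":{"type":"object","properties":{"dp":{"type":"array","items":{"type":"number"}},"spin":{"type":"number"}}}},"grip":{"type":"number"},"newtons":{"type":"number"}},"required":["plan"]}

```bash
mkdir -p pics
python3 - <<'E'
from workcell import manip, viewer, finder
import cv2,numpy as np
for c in("side","top"):
    cv2.imwrite(f"pics/{c}0.png",viewer.camera(c))
    p=viewer.camera_params(c);print(c,p['vertical_fov'],p['cx'],p['cy'],np.round(p['R'],3).tolist(),np.round(p['t'],3))
    for n in("blue_caddy_grip","rack_seat","red_caddy_grip","bottle_mid"):
        print(n,[(np.round(d['position'],3).tolist(),round(d['score'],2)) for d in finder.find_in(c,n)])
o=manip.get_obs();print(o['clock'],o['position'],o['ee_rot'],o['grip_width'])
E
```

```text
side 57.99751508067824 328.59214693182366 200.7329598405152 [[0.992, -0.123, -0.011], [-0.093, -0.681, -0.727], [0.082, 0.722, -0.687]] [-0.467  0.134  0.933]
blue_caddy_grip [([0.71, 0.005, 0.023], 0.59), ([0.754, -0.214, 0.11], 0.49)]
rack_seat [([0.189, 0.282, 0.004], 0.68), ([0.596, 0.271, 0.009], 0.62)]
red_caddy_grip [([0.45, -0.34, 0.038], 0.74)]
bottle_mid [([0.75, -0.218, 0.109], 0.74)]
top 45.344402186112745 308.9415215164027 195.47361094193414 [[-0.008, -1.0, 0.005], [-0.984, 0.007, -0.176], [0.176, -0.006, -0.984]] [-1.000e-03  4.650e-01  1.415e+00]
blue_caddy_grip [([0.535, -0.038, 0.003], 0.9), ([0.709, 0.004, 0.01], 0.84), ([0.375, -0.004, -0.0], 0.62)]
rack_seat [([0.59, 0.288, 0.008], 0.95), ([0.185, 0.296, 0.008], 0.73)]
red_caddy_grip [([0.448, -0.331, 0.036], 0.85)]
bottle_mid [([0.746, -0.194, 0.12], 0.75)]
0.5 [0.15204655 0.60623209 0.404697  ] [1.22576200e-01 9.92459105e-01 5.93888704e-06 3.59333818e-06] 0.9985632632070426
```

View pics/side0.png

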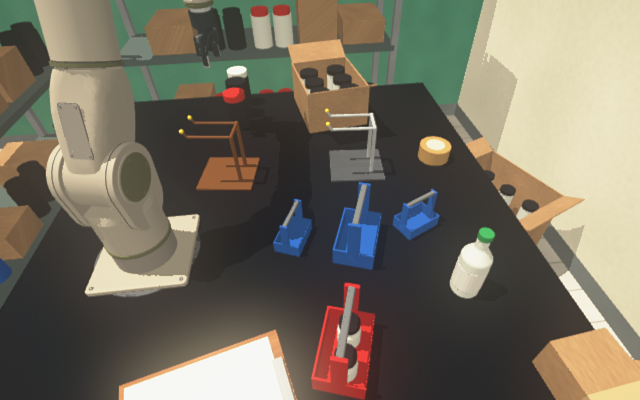

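View pics/top0.png

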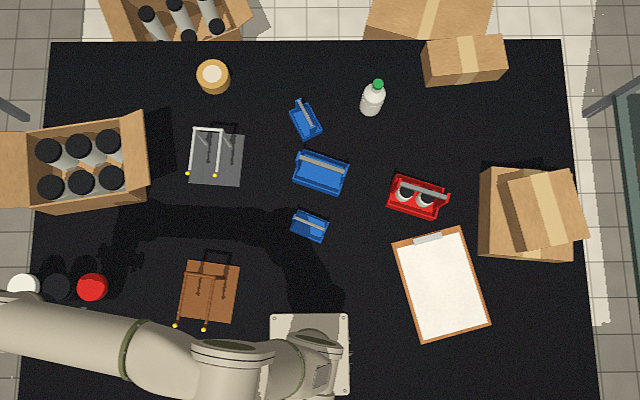

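The side picture shows the large blue caddy at about (358,230), with small ones at (292,225) and (416,215). The steel rack is at (355,145) with its tips toward the robot, and the copper decoy is at (225,150). The top picture shows the large caddy at (320,172) and the steel rack at (215,155). I'll zoom in for the pixels.

Run:
```python
import cv2,numpy as np
t=cv2.imread("pics/top0.png");s=cv2.imread("pics/side0.png")
a=cv2.resize(t[110:210,180:360],None,fx=4.4,fy=4.4,interpolation=cv2.INTER_CUBIC)[:, :792]
cv2.imwrite("pics/topz.png",a)
b=cv2.resize(s[100:280,310:400],None,fx=3.3,fy=3.3,interpolation=cv2.INTER_CUBIC)
cv2.imwrite("pics/sidez.png",b)
```

```text
(no output)
```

View pics/topz.png

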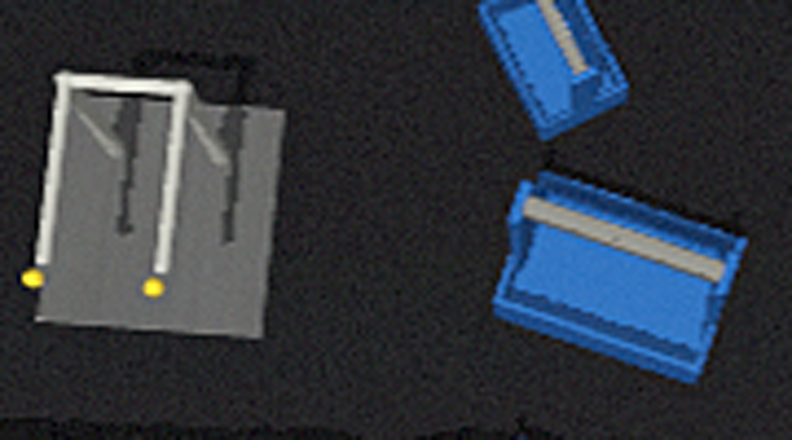

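View pics/sidez.png

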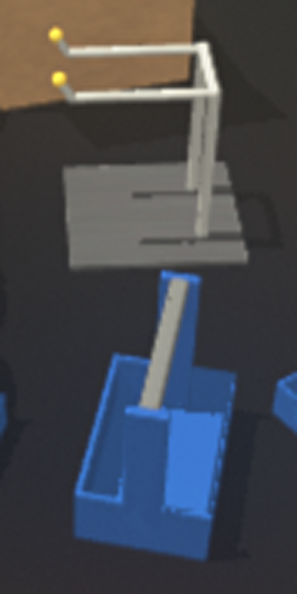

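```bash
cat > h.py <<'E'
from workcell import manip, viewer, finder
import numpy as np
def ray(c,u,v,z):
    p=viewer.camera_params(c);f=200/np.tan(np.radians(p['vertical_fov'])/2)
    R=np.array(p['R']);t=np.array(p['t']);o=-R.T@t
    d=R.T@np.array([(u-p['cx'])/f,(v-p['cy'])/f,1]);return o+d*(z-o[2])/d[2]
E
python3 - <<'E'
from h import *
print(viewer.camera_params('top').keys(),viewer.camera_params('top').get('lens'))
T=lambda u,v,z:ray('top',180+u/4.4,110+v/4.4,z)
S=lambda u,v,z:ray('side',310+u/3.3,100+v/3.3,z)
for n,f,pts in (('top',T,[(525,207,.147),(722,270,.147),(33,278,.187),(153,287,.187),(65,78,.171),(185,88,.171)]),
  ('side',S,[(182,280,.147),(154,408,.147),(55,34,.187),(59,78,.187),(204,46,.171),(214,93,.171)])):
    P=[f(*p) for p in pts];print(n,np.round(P,3).tolist())
    d=P[1]-P[0];print('bar c',(P[0]+P[1])/2,'ang',np.degrees(np.arctan2(d[1],d[0])),np.linalg.norm(d))
    m1=(P[2]+P[3])/2;m2=(P[4]+P[5])/2;e=m2-m1;print('rack x ang',np.degrees(np.arctan2(e[1],e[0])),np.linalg.norm(e[:2]),'seat',m1+(e)*(41/131))
E
```

```text
dict_keys(['vertical_fov', 'cx', 'cy', 'R', 't']) None
top [[0.557, 0.023, 0.147], [0.514, -0.104, 0.147], [0.503, 0.33, 0.187], [0.497, 0.255, 0.187], [0.639, 0.319, 0.171], [0.632, 0.241, 0.171]]
bar c [ 0.53592019 -0.04069068  0.147     ] ang -108.64113068682529 0.1341702704582664
rack x ang -5.446790160831879 0.1357470448957345 seat [0.54238659 0.28867669 0.18199237]
side [[0.566, 0.02, 0.147], [0.522, -0.106, 0.147], [0.507, 0.325, 0.187], [0.502, 0.25, 0.187], [0.643, 0.312, 0.171], [0.635, 0.233, 0.171]]
bar c [ 0.54366523 -0.04319411  0.147     ] ang -109.34386096172672 0.1335864897201951
rack x ang -6.436985901054379 0.13558219770183774 seat [0.54671551 0.28300307 0.18199237]
```

```bash
cat >> h.py <<'E'
import json
from scipy.spatial.transform import Rotation as Ro
def plan(wps,pose=None):
    """wps: (x,y,z [TCP], yaw of tool y deg, rows); prints calls of 5 rows"""
    o=manip.get_obs();p=np.array(o['position'])*1000
    M=Ro.from_quat(o['ee_rot']).as_matrix();a=np.arctan2(M[1,1],M[0,1]);rows=[]
    for x,y,z,yaw,n in wps:
        tg=np.array([x,y,z])*1000;ta=np.radians(yaw)
        for k in range(n,0,-1):
            s=(tg-p)/k;R=np.array([[np.sin(a),np.cos(a),0],[-np.cos(a),np.sin(a),0],[0,0,-1]])
            # tool x = y cross z = (y) x (down)
            R[:,0]=np.cross(R[:,1],R[:,2])
            d=np.round(R.T@s);w=round(-(ta-a)/k,2)
            rows.append({"dp":d.astype(int).tolist(),"spin":w});p=p+R@d;a-=w
    for i in range(0,len(rows),5):print(json.dumps(rows[i:i+5]))
E
python3 - <<'E'
from h import *
print(Ro.from_quat(manip.get_obs()['ee_rot']).as_matrix().round(3).tolist())
plan([(.540,-.042,.405,-19,20)])
E
```

```text
[[-0.97, 0.243, 0.0], [0.243, 0.97, 0.0], [-0.0, 0.0, -1.0]]
[{"dp": [-27, -27, 0], "spin": 0.08}, {"dp": [-29, -24, 0], "spin": 0.08}, {"dp": [-31, -22, 0], "spin": 0.08}, {"dp": [-32, -20, 0], "spin": 0.08}, {"dp": [-34, -17, 0], "spin": 0.08}]
[{"dp": [-35, -14, 0], "spin": 0.08}, {"dp": [-36, -11, 0], "spin": 0.08}, {"dp": [-37, -9, 0], "spin": 0.08}, {"dp": [-37, -6, 0], "spin": 0.08}, {"dp": [-38, -2, 0], "spin": 0.09}]
[{"dp": [-38, 1, 0], "spin": 0.08}, {"dp": [-37, 4, 0], "spin": 0.09}, {"dp": [-37, 7, 0], "spin": 0.08}, {"dp": [-36, 10, 0], "spin": 0.09}, {"dp": [-35, 13, 0], "spin": 0.08}]
[{"dp": [-34, 16, 0], "spin": 0.09}, {"dp": [-33, 19, 0], "spin": 0.08}, {"dp": [-31, 22, 0], "spin": 0.09}, {"dp": [-29, 25, 0], "spin": 0.08}, {"dp": [-26, 27, 0], "spin": 0.09}]
```

arm_command([
  {"dp":[-27,-27,0],"spin":0.08},
  {"dp":[-29,-24,0],"spin":0.08},
  {"dp":[-31,-22,0],"spin":0.08},
  {"dp":[-32,-20,0],"spin":0.08},
  {"dp":[-34,-17,0],"spin":0.08},
], grip=-1, newtons=50)

```text
clock: 1.0
position: [0.2504, 0.4423, 0.4048]
ee_rot: [0.319, 0.948, 0.0, -0.0]
ft_force: [1.6, -0.6, -0.1]
grip_width: 1.0
grasp_force: 0.0
```

arm_command([
  {"dp":[-35,-14,0],"spin":0.08},
  {"dp":[-36,-11,0],"spin":0.08},
  {"dp":[-37,-9,0],"spin":0.08},
  {"dp":[-37,-6,0],"spin":0.08},
  {"dp":[-38,-2,0],"spin":0.09},
])

```text
clock: 1.5
position: [0.3473, 0.2802, 0.405]
ee_rot: [0.505, 0.863, 0.0, -0.0]
ft_force: [0.9, 1.0, 0.5]
grip_width: 1.002
grasp_force: 0.0
```

arm_command([
  {"dp":[-38,1,0],"spin":0.08},
  {"dp":[-37,4,0],"spin":0.09},
  {"dp":[-37,7,0],"spin":0.08},
  {"dp":[-36,10,0],"spin":0.09},
  {"dp":[-35,13,0],"spin":0.08},
])

```text
clock: 2.0
position: [0.4432, 0.1189, 0.405]
ee_rot: [0.674, 0.739, 0.0, 0.0]
ft_force: [0.9, 0.4, 0.4]
grip_width: 1.001
grasp_force: 0.0
```

arm_command([
  {"dp":[-34,16,0],"spin":0.09},
  {"dp":[-33,19,0],"spin":0.08},
  {"dp":[-31,22,0],"spin":0.09},
  {"dp":[-29,25,0],"spin":0.08},
  {"dp":[-26,27,0],"spin":0.09},
])

```text
clock: 2.5
position: [0.541, -0.0433, 0.405]
ee_rot: [0.816, 0.578, 0.0, 0.0]
ft_force: [0.1, 1.3, -0.3]
grip_width: 1.0
grasp_force: 0.0
```

Run:
```python
from h import *
o=manip.get_obs();print(o['clock'],np.round(o['joint_pos'],2))
plan([(.540,-.042,.35,-19,3),(.540,-.042,.295,-19,4)])
```

```text
2.5 [-0.59  0.16  0.66  1.71 -0.1   1.3  -0.25]
[{"dp": [0, 0, 18], "spin": -0.0}, {"dp": [0, -1, 19], "spin": -0.0}, {"dp": [1, 0, 18], "spin": -0.01}, {"dp": [0, 0, 14], "spin": 0.0}, {"dp": [0, 0, 14], "spin": 0.0}]
[{"dp": [0, 0, 14], "spin": 0.0}, {"dp": [0, 0, 13], "spin": 0.0}]
```

arm_command([
  {"dp":[0,0,18]},
  {"dp":[0,0,19]},
  {"dp":[0,0,18]},
  {"dp":[0,0,14]},
  {"dp":[0,0,14]},
])

```text
invalid input at $.plan[0]: expected keys dp, spin
```

arm_command([
  {"dp":[0,0,14]},
  {"dp":[0,0,13]},
  {"dp":[0,0,0]},
])

```text
invalid input at $.plan[0]: expected keys dp, spin
```

Run:
```python
from h import *
import cv2
s=viewer.camera('side');t=viewer.camera('top')
a=cv2.resize(s[130:290,290:450],None,fx=2.4,fy=2.4);b=cv2.resize(t[110:270,250:410],None,fx=2.4,fy=2.4)
cv2.imwrite('pics/g1.png',np.hstack([a,b]))
```

```text
(no output)
```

View pics/g1.png

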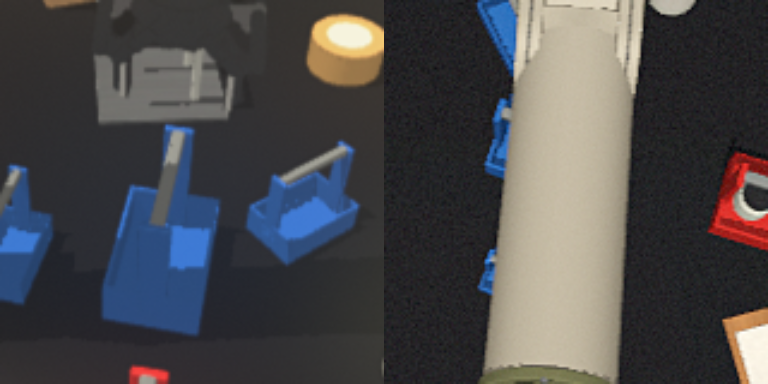

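Both moves were refused because every row needs a `spin`. The picture shows the hand still high above the caddy, at about (180,40) in the crop, so I'll resend them.

arm_command([
  {"dp":[0,0,18],"spin":0},
  {"dp":[0,0,19],"spin":0},
  {"dp":[0,0,18],"spin":0},
  {"dp":[0,0,14],"spin":0},
  {"dp":[0,0,14],"spin":0},
])

```text
clock: 3.1
position: [0.5404, -0.0416, 0.321]
ee_rot: [0.815, 0.58, 0.0, -0.0]
ft_force: [-0.2, -0.0, 0.7]
grip_width: 1.001
grasp_force: 0.0
```

arm_command([
  {"dp":[0,0,14],"spin":0},
  {"dp":[0,0,13],"spin":0},
  {"dp":[0,0,0],"spin":0},
])

```text
clock: 3.4
position: [0.5399, -0.0417, 0.2929]
ee_rot: [0.815, 0.579, -0.001, -0.001]
ft_force: [-0.2, -0.2, -0.1]
grip_width: 1.003
grasp_force: 0.0
```

Run:
```python
from h import *
import cv2
s=viewer.camera('side')
cv2.imwrite('pics/g2.png',cv2.resize(s[110:290,270:470],None,fx=3,fy=3))
```

```text
(no output)
```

View pics/g2.png

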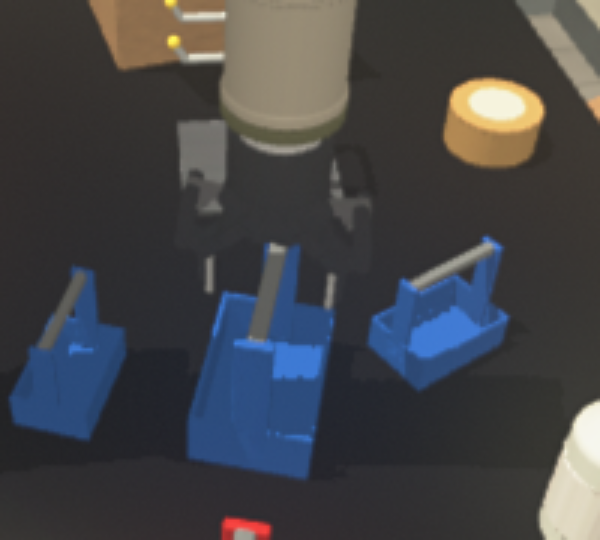

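The fingers straddle the bar: tips at about (210,285) and (330,300), bar middle at (266,293). Now I'll close and lift.

arm_command([
  {"dp":[0,0,0],"spin":0},
  {"dp":[0,0,0],"spin":0},
  {"dp":[0,0,0],"spin":0},
  {"dp":[0,0,0],"spin":0},
  {"dp":[0,0,0],"spin":0},
], grip=1, newtons=50)

```text
clock: 3.95
position: [0.5405, -0.0418, 0.2949]
ee_rot: [0.815, 0.579, 0.0, -0.0]
ft_force: [-3.0, -0.7, 1.7]
grip_width: 0.152
grasp_force: 52.2
```

arm_command([
  {"dp":[0,0,0],"spin":0},
  {"dp":[0,0,0],"spin":0},
  {"dp":[0,0,-5],"spin":0},
  {"dp":[0,0,-15],"spin":0},
  {"dp":[0,0,-20],"spin":0},
])

```text
clock: 4.45
position: [0.5402, -0.0419, 0.3354]
ee_rot: [0.815, 0.579, -0.001, -0.0]
ft_force: [0.6, 0.0, -1.6]
grip_width: 0.156
grasp_force: 50.4
```

Run:
```python
from h import *
o=manip.get_obs();print(o['clock'],o['position'],o['ee_rot'],o['grip_width'],o['grasp_force'],o['ft_force'])
# rack yaw -6 -> tool y -6
plan([(.540,-.042,.505,-19,6),(.425,.299,.505,-6,14)])
```

```text
4.45 [ 0.54020693 -0.04189491  0.33538777] [ 8.15153679e-01  5.79244388e-01 -6.15662128e-04 -2.00634192e-04] 0.15574008336643522 50.39216458797455 [ 0.6220098   0.01395831 -1.58569222]
[{"dp": [0, 0, -28], "spin": -0.0}, {"dp": [0, 0, -28], "spin": -0.0}, {"dp": [0, 0, -28], "spin": -0.0}, {"dp": [0, 0, -29], "spin": -0.0}, {"dp": [0, 0, -28], "spin": -0.0}]
[{"dp": [0, 0, -29], "spin": -0.0}, {"dp": [20, -16, 0], "spin": -0.02}, {"dp": [21, -15, 0], "spin": -0.02}, {"dp": [21, -15, 0], "spin": -0.02}, {"dp": [21, -15, 0], "spin": -0.02}]
[{"dp": [21, -14, 0], "spin": -0.02}, {"dp": [22, -14, 0], "spin": -0.01}, {"dp": [22, -13, 0], "spin": -0.02}, {"dp": [22, -13, 0], "spin": -0.01}, {"dp": [22, -13, 0], "spin": -0.02}]
[{"dp": [23, -12, 0], "spin": -0.01}, {"dp": [23, -12, 0], "spin": -0.02}, {"dp": [23, -12, 0], "spin": -0.01}, {"dp": [23, -11, 0], "spin": -0.02}, {"dp": [23, -11, 0], "spin": -0.01}]
```

arm_command([
  {"dp":[0,0,-28],"spin":0},
  {"dp":[0,0,-28],"spin":0},
  {"dp":[0,0,-28],"spin":0},
  {"dp":[0,0,-29],"spin":0},
  {"dp":[0,0,-28],"spin":0},
])

```text
clock: 4.95
position: [0.5401, -0.0422, 0.4782]
ee_rot: [0.815, 0.579, 0.001, 0.0]
ft_force: [0.2, 0.7, -1.3]
grip_width: 0.152
grasp_force: 50.4
```

arm_command([
  {"dp":[0,0,-29],"spin":0},
  {"dp":[20,-16,0],"spin":-0.02},
  {"dp":[21,-15,0],"spin":-0.02},
  {"dp":[21,-15,0],"spin":-0.02},
  {"dp":[21,-15,0],"spin":-0.02},
])

```text
clock: 5.45
position: [0.5065, 0.0562, 0.5059]
ee_rot: [0.791, 0.612, 0.001, 0.0]
ft_force: [-0.5, 0.1, -1.8]
grip_width: 0.152
grasp_force: 50.4
```

arm_command([
  {"dp":[21,-14,0],"spin":-0.02},
  {"dp":[22,-14,0],"spin":-0.01},
  {"dp":[22,-13,0],"spin":-0.02},
  {"dp":[22,-13,0],"spin":-0.01},
  {"dp":[22,-13,0],"spin":-0.02},
])

```text
clock: 5.95
position: [0.4653, 0.1773, 0.5059]
ee_rot: [0.766, 0.643, 0.001, 0.0]
ft_force: [0.7, -0.1, -1.4]
grip_width: 0.153
grasp_force: 50.4
```

arm_command([
  {"dp":[23,-12,0],"spin":-0.01},
  {"dp":[23,-12,0],"spin":-0.02},
  {"dp":[23,-12,0],"spin":-0.01},
  {"dp":[23,-11,0],"spin":-0.02},
  {"dp":[23,-11,0],"spin":-0.01},
])

```text
clock: 6.45
position: [0.4248, 0.3005, 0.5051]
ee_rot: [0.743, 0.67, 0.0, 0.0]
ft_force: [1.4, 0.9, -1.0]
grip_width: 0.153
grasp_force: 50.4
```

Run:
```python
from h import *
import cv2
o=manip.get_obs();print(o['clock'],o['position'],o['grip_width'],np.round(o['joint_pos'],2))
# bar z .212 -> TCP .367
plan([(.421,.299,.367,-6,6)])
```

```text
6.45 [0.42479878 0.30048193 0.50514672] 0.1534626455309463 [-1.    0.05  0.31  1.58 -0.02  1.51 -0.79]
[{"dp": [0, -1, 23], "spin": 0.0}, {"dp": [0, -1, 23], "spin": 0.0}, {"dp": [0, 0, 23], "spin": 0.0}, {"dp": [-1, -1, 23], "spin": 0.0}, {"dp": [0, 0, 23], "spin": 0.0}]
[{"dp": [-1, -1, 23], "spin": 0.0}]
```

arm_command([
  {"dp":[0,-3,23],"spin":0},
  {"dp":[0,-2,23],"spin":0},
  {"dp":[0,0,23],"spin":0},
  {"dp":[-1,-1,23],"spin":0},
  {"dp":[0,0,23],"spin":0},
])

```text
clock: 6.95
position: [0.4191, 0.2992, 0.3892]
ee_rot: [0.743, 0.669, 0.0, 0.0]
ft_force: [0.8, 0.0, -2.2]
grip_width: 0.154
grasp_force: 50.4
```

arm_command([
  {"dp":[-1,-1,23],"spin":0},
  {"dp":[0,0,0],"spin":0},
])

```text
clock: 7.15
position: [0.4174, 0.2978, 0.3643]
ee_rot: [0.743, 0.669, -0.002, 0.0]
ft_force: [-0.8, -0.4, -0.8]
grip_width: 0.154
grasp_force: 50.4
```

Run:
```python
from h import *
import cv2
o=manip.get_obs();print(o['clock'],o['position'],o['grip_width'])
s=viewer.camera('side')
cv2.imwrite('pics/p1.png',cv2.resize(s[60:240,210:430],None,fx=3.6,fy=3.3))
plan([(.475,.2934,.367,-6,4),(.545,.286,.367,-6,6)])
```

```text
7.15 [0.4173556  0.29782621 0.36425851] 0.15389090397116986
[{"dp": [0, 14, 0], "spin": 0.0}, {"dp": [0, 14, 0], "spin": 0.0}, {"dp": [1, 15, 0], "spin": 0.0}, {"dp": [0, 14, -1], "spin": 0.0}, {"dp": [0, 12, 0], "spin": 0.0}]
[{"dp": [0, 12, 0], "spin": 0.0}, {"dp": [0, 12, 0], "spin": 0.0}, {"dp": [0, 12, 0], "spin": 0.0}, {"dp": [0, 11, 0], "spin": 0.0}, {"dp": [0, 12, 0], "spin": 0.0}]
```

View pics/p1.png

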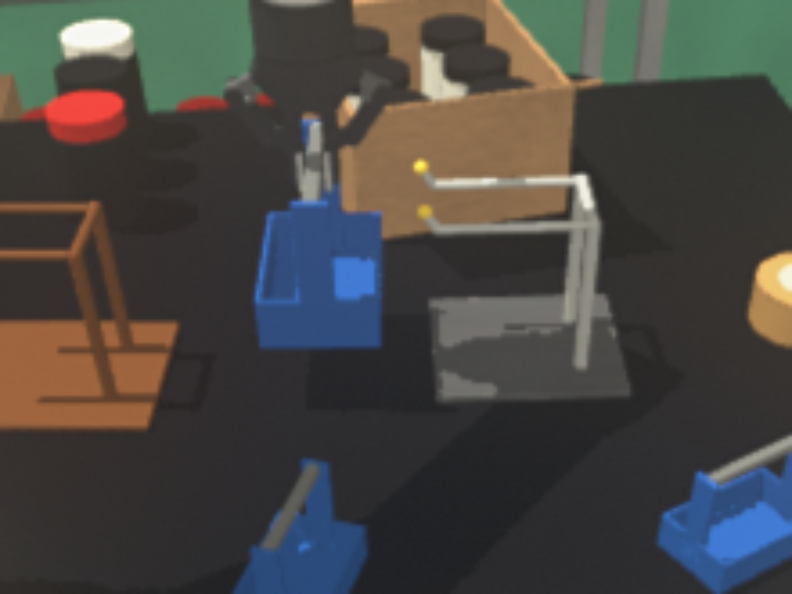

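The caddy hangs level in the gripper at crop (312,165), in front of the tips at (420,166) and (425,212), with the prongs between its two straps. I'll check the side-view numbers.

Run:
```python
from h import *
f=lambda u,v,z:ray('side',210+u/3.6,60+v/3.3,z).round(3)
for q in((310,204,.216),(314,122,.216),(420,166,.187),(425,211,.187),(435,184,.169),(440,229,.169),(583,179,.171),(596,218,.171)):print(q,f(*q))
```

```text
(310, 204, 0.216) [0.412 0.224 0.216]
(314, 122, 0.216) [0.424 0.365 0.216]
(420, 166, 0.187) [0.507 0.325 0.187]
(425, 211, 0.187) [0.502 0.249 0.187]
(435, 184, 0.169) [0.519 0.323 0.169]
(440, 229, 0.169) [0.514 0.247 0.169]
(583, 179, 0.171) [0.643 0.31  0.171]
(596, 218, 0.171) [0.64  0.244 0.171]
```

arm_command([
  {"dp":[0,14,-1],"spin":0},
  {"dp":[0,14,0],"spin":0},
  {"dp":[0,15,0],"spin":0},
  {"dp":[0,14,0],"spin":0},
  {"dp":[0,13,0],"spin":0},
])

```text
clock: 7.7
position: [0.4895, 0.2901, 0.3678]
ee_rot: [0.744, 0.669, 0.0, 0.0]
ft_force: [0.1, -0.9, -1.3]
grip_width: 0.153
grasp_force: 50.4
```

arm_command([
  {"dp":[0,12,0],"spin":0},
  {"dp":[0,12,0],"spin":0},
  {"dp":[0,12,0],"spin":0},
  {"dp":[0,12,0],"spin":0},
  {"dp":[0,12,0],"spin":0},
])

```text
clock: 8.2
position: [0.5484, 0.2841, 0.3677]
ee_rot: [0.743, 0.669, 0.0, -0.0]
ft_force: [1.1, 0.2, -1.4]
grip_width: 0.156
grasp_force: 50.4
```

Run:
```python
from h import *
import cv2
o=manip.get_obs();print(o['clock'],o['position'],o['ft_force'])
s=viewer.camera('side')
cv2.imwrite('pics/p2.png',cv2.resize(s[70:220,260:430],None,fx=4,fy=4))
```

```text
8.2 [0.54844707 0.28413872 0.36768828] [ 1.06450906  0.16177351 -1.35443012]
```

View pics/p2.png

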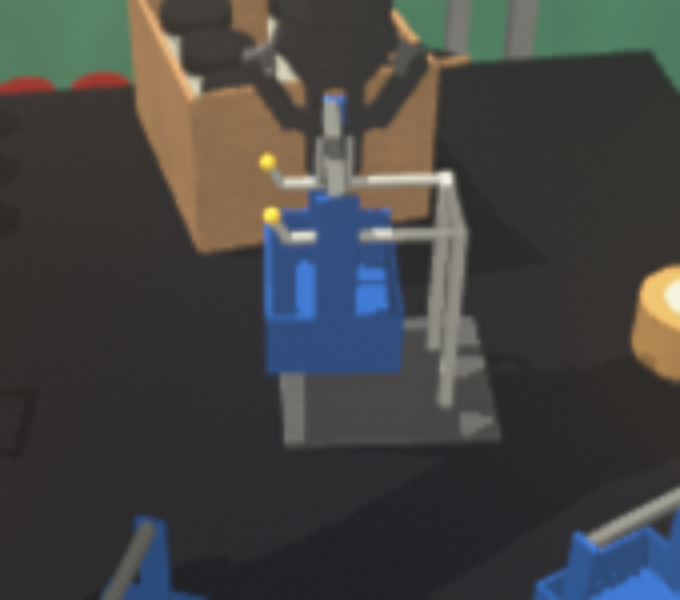

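The bar is over both prongs, between the tips at (268,162)/(272,215) and the posts at (446,180)/(463,230). The near prong passes behind the near strap. I'll lower it now.

arm_command([
  {"dp":[0,0,10],"spin":0},
  {"dp":[0,0,10],"spin":0},
  {"dp":[0,0,8],"spin":0},
  {"dp":[0,0,4],"spin":0},
  {"dp":[0,0,0],"spin":0},
])

```text
clock: 8.75
position: [0.5471, 0.2843, 0.3349]
ee_rot: [0.743, 0.669, -0.001, -0.0]
ft_force: [-0.4, -1.2, -0.9]
grip_width: 0.154
grasp_force: 50.4
```

arm_command([
  {"dp":[0,0,2],"spin":0},
  {"dp":[0,0,2],"spin":0},
  {"dp":[0,0,0],"spin":0},
])

```text
clock: 9.05
position: [0.5475, 0.2842, 0.3316]
ee_rot: [0.743, 0.669, 0.0, -0.0]
ft_force: [0.3, 0.5, -0.4]
grip_width: 0.162
grasp_force: 50.4
```

arm_command([
  {"dp":[0,0,1],"spin":0},
  {"dp":[0,0,1],"spin":0},
  {"dp":[0,0,0],"spin":0},
])

```text
clock: 9.35
position: [0.5476, 0.2842, 0.3304]
ee_rot: [0.743, 0.669, 0.0, -0.0]
ft_force: [-2.0, -2.3, 3.9]
grip_width: 0.154
grasp_force: 51.2
```

Contact shows: the vertical force went from -1.4 to +3.9 N. Releasing.

arm_command([
  {"dp":[0,0,0],"spin":0},
  {"dp":[0,0,0],"spin":0},
  {"dp":[0,0,0],"spin":0},
  {"dp":[0,0,0],"spin":0},
  {"dp":[0,0,0],"spin":0},
], grip=-0.3)

```text
clock: 9.85
position: [0.5475, 0.2842, 0.3297]
ee_rot: [0.743, 0.669, 0.0, -0.0]
ft_force: [-0.2, 0.8, -0.7]
grip_width: 0.653
grasp_force: 0.0
```

arm_command([
  {"dp":[0,0,-8],"spin":0},
  {"dp":[0,0,-15],"spin":0},
  {"dp":[0,0,-20],"spin":0},
  {"dp":[0,0,-30],"spin":0},
  {"dp":[0,0,-30],"spin":0},
])

```text
clock: 10.35
position: [0.5474, 0.284, 0.4351]
ee_rot: [0.743, 0.669, 0.0, 0.0]
ft_force: [0.5, 1.1, 0.3]
grip_width: 0.653
grasp_force: 0.0
```

arm_command([
  {"dp":[0,0,-30],"spin":0},
  {"dp":[0,0,0],"spin":0},
  {"dp":[0,0,0],"spin":0},
  {"dp":[0,0,0],"spin":0},
  {"dp":[0,0,0],"spin":0},
])

```text
clock: 10.85
position: [0.5474, 0.2842, 0.4619]
ee_rot: [0.743, 0.669, -0.001, -0.0]
ft_force: [-1.1, 0.3, -0.6]
grip_width: 0.652
grasp_force: 0.0
```

Run:
```python
from h import *
import cv2
s=viewer.camera('side')
cv2.imwrite('pics/p3.png',cv2.resize(s[70:220,260:430],None,fx=4,fy=4))
```

```text
(no output)
```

View pics/p3.png

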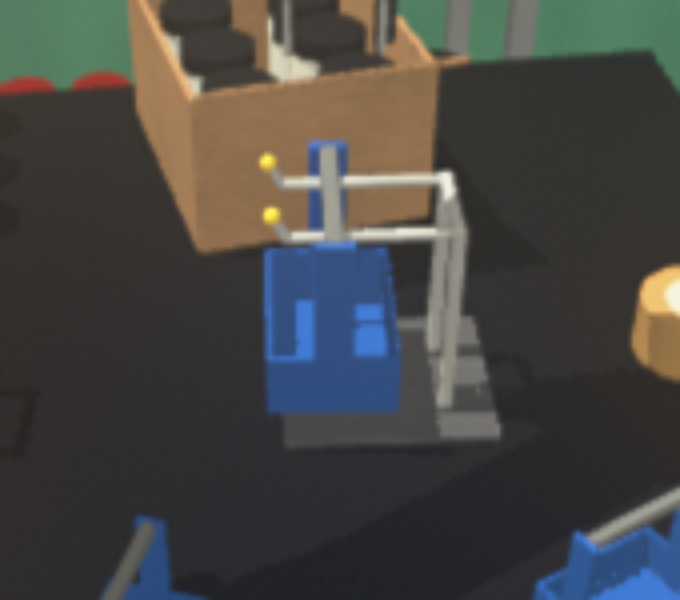

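The caddy hangs level with its bar, (328,148) to (333,240), across both prongs and behind the tips. The gripper is clear above. Handing in.

```bash
python3 -c "
from h import *
print(manip.hand_in())"
```

```text
the job is handed in; nothing more can be done
None
```

The large blue caddy hangs level across both prongs of the grey steel rack, behind the tips, with the gripper clear; I handed the job in at about 11 s, but no verdict came back. I never moved near the red caddy or the bottle.

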